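# Swap the watch job on the bench with the urgent one at the bottom of the queue

### The job

The red job is urgent and the yellow one must wait: swap the two trays, each centred on the pad the other had and lying the way the other lay, and put the tray that was on top of the red one back on top in the same spot, crosswise as before. The grey side pad is free for setting trays down on the way. Keep every tray level, set them down without dropping them, and leave the other queue stack and the glass dome as they are.

Things in the scene. Friction and masses are not known exactly. Their poses are not given: they have to be found in the camera images.
- red_tray: Red job tray: closed flat box 112 long (own x) x 64 wide (own y) x 25 mm high, 0.11 to 0.23 kg; solid red ends with white labels, clear hard window between (watch parts inside); another tray can stand on it. Origin: centre of its underside, z up. Grip across the 64 mm. Starts at the bottom of one of the two queue stacks, its length along that pad's x, under the blue or the green tray.
- yellow_tray: Yellow job tray: closed flat box 112 long (own x) x 64 wide (own y) x 25 mm high, 0.11 to 0.23 kg; solid yellow ends with white labels, clear hard window between (watch parts inside); another tray can stand on it. Origin: centre of its underside, z up. Grip across the 64 mm. Starts alone on the cork pad, its length along that pad's x.
- white_tray: White job tray: closed flat box 112 long (own x) x 64 wide (own y) x 25 mm high, 0.11 to 0.23 kg; solid white ends with white labels, clear hard window between (watch parts inside); another tray can stand on it. Origin: centre of its underside, z up. Grip across the 64 mm. Starts at the bottom of the other queue stack.
- blue_tray: Blue job tray: closed flat box 112 long (own x) x 64 wide (own y) x 25 mm high, 0.11 to 0.23 kg; solid blue ends with white labels, clear hard window between (watch parts inside); another tray can stand on it. Origin: centre of its underside, z up. Grip across the 64 mm. Starts on top of the red or the white tray, crosswise to it (so that its labels stay readable), underside 32 mm above the bench.
- green_tray: Green job tray: closed flat box 112 long (own x) x 64 wide (own y) x 25 mm high, 0.11 to 0.23 kg; solid green ends with white labels, clear hard window between (watch parts inside); another tray can stand on it. Origin: centre of its underside, z up. Grip across the 64 mm. Starts on top of the other lower tray, crosswise to it, at the same height.
- work_pad: Square brown cork pad on the dark bench mat: the watchmaker's working place. Fixed, 124 x 124 x 3 mm; origin: centre of its underside; its top face is 3 mm above the origin, 7 mm above the bench. The dark mat (150 x 310 x 4 mm, fixed) carries it and the side pad, 170 mm apart centre to centre.
- side_pad: Square light grey pad beside the cork pad on the dark mat, empty at the start: a free spot to put trays down for a while. Fixed, 124 x 124 x 3 mm; origin: centre of its underside; its top face is 3 mm above the origin, 7 mm above the bench. 
- queue_a: Square black rubber pad, one of two alike on the aluminium board (150 x 310 x 4 mm, fixed), 170 mm apart centre to centre along their y: a queue place. Fixed, 124 x 124 x 3 mm; origin: centre of its underside; its top face is 3 mm above the origin, 7 mm above the bench. Its x runs across the board's 150 mm side.
- queue_b: The other black rubber pad on the aluminium board: a queue place. Fixed, 124 x 124 x 3 mm; origin: centre of its underside; its top face is 3 mm above the origin, 7 mm above the bench. 
- glass_dome: Clear glass dust dome with a steel knob on a black base, 86 mm across, 85 mm high, loose, 0.3 kg, at the back of the bench beyond the pads; origin: centre of its underside. A fixed screwdriver stand (104 mm across, 113 mm high) also stands there, 0.76 to 0.80 m ahead of the robot on the other side. Nothing else tall stands in the work area.

How it is judged:
By the outcome, as a careful person would: the job done as asked, in the order asked, and still so for the second after the job is handed in, with the robot touching nothing.
It also fails if it takes over 112 s, if anything falls off the work surface, if the arm or the gripper's body presses on something with over 40 N, if the wrist force passes 120 N, or if a joint passes its speed limit or range.

### The arm

A 6-joint arm with a two-finger parallel gripper is mounted at the origin on the work surface. World frame = base frame: x ahead of the robot, y to its left, z up, the work surface at z = 0. Lengths are in m, angles in rad, forces in N, time in s.
With the tool pointing down it reaches from about 0.3 to 0.75 m from the base axis. Payload 8.5 kg.
Tool frame: the origin (TCP) lies at the very end of the fingers, on their centre line; the grasp point (between the pads) lies bot.pinch_z behind it (bot.pinch_z is the distance from the TCP to the grasp point, in m); z points along the fingers, y is the line along which they close (so a half turn about z gives the same grasp; the last joint's range is limited). The gripper opens to 88 mm and grips with 3 to 60 N. Pads are 18 mm wide; open, the fingers measure 123 mm over their backs; the gripper's body (75 mm by 187 mm) begins 45 mm behind the grasp point.
Start: joints at [0.987, 0.381, 1.297, -0, 1.464, -0.215], TCP at [0.198, 0.513, 0.239] pointing down, gripper open.
Joint ranges: [-3.11, 3.11], [-0.89, 2.33], [0.22, 2.48], [-1.42, 4.56], [0.17, 2.85], [-2.88, 2.88]. Speed limits (rad/s): [2.39, 2.39, 3.14, 3.14, 3.14, 3.14].

### API

Orientations are given as a unit quaternion [w, x, y, z].
In Python, from cell import bot, eoat, ik, viewer gives the robot as it stands. Calls block until the motion is done:
- bot.reach(position, orientation): joint-space move of the TCP to a pose.
- bot.move_linear(position, rotation=None, feed=0.15, guard=None): straight line of the TCP; rotation=None keeps the orientation; feed is the mean speed in m/s. With guard (N) it stops when the force on the tool has changed by that much, and returns True; else False.
- bot.move_joints(angles): joint-space move.
- eoat.grip(opening, f_grip=None): opening from 0.0 (shut) to 1.0 (fully open); f_grip is the grip in N (None keeps the last); returns when the fingers have stopped.
- bot.wait(seconds).
- ik(position, orientation): joint angles nearest the present ones, or None.
- bot.state(): the state.
- viewer.grab_frame(name): name is "scene" or "top"; returns (picture, depth): 480x640x3 uint8, red, green, blue; 480x640 float32, m along the optical axis (not along the pixel's ray), 0 where there is no reading.
- viewer.camera_params(name): a dict with "fx", "fy", "cx", "cy" (pixels), "position" and "attitude" of the camera in the world. Camera axes: x right, y down, z forward; pixel columns grow to the right and rows downward; lengths in m; the calibration is good to about 2 mm. A picture is of the moment at which its call begins. camera_params takes no time and is no camera call.
A pose or a line that the arm cannot do raises bot.Unreachable and nothing moves.
- bot.finish_job(): hands the job in; it is judged then, once.
The state is a dict: "clock": time; "joint_positions": joint angles; "joint_velocities": joint speeds; "effort": joint torques, N m; "tcp_pos": TCP position; "tcp_rot": TCP orientation; "contact_force": force on the tool from outside, world axes, zero at the start; "ft_torque": the same for the moment, N m; "width": opening from 0.0 (shut) to 1.0 (fully open); "gripper_force": force on a finger pad.
Only numpy, scipy, OpenCV 4.12 (cv2) and the standard library are available. Lean on these libraries where they do the work, as an engineer would, in place of code of your own. Each camera call takes 0.05 s, during which the arm holds its last target. There are 200 camera calls.

## Working session

There is one attempt and no reset: what is moved stays moved. The work goes in short steps, each a Python script; the robot and the scene stay as the last script left them, time stands still between calls to the robot, and variables do not carry over. Pictures are saved under pics/ and viewed, at most 14 in all, crops included, and the job is handed in when it is done.

```bash
ls; mkdir -p pics
python3 - <<'E'
from cell import bot,viewer
import cv2
for n in("top","scene"):
    p,d=viewer.grab_frame(n); cv2.imwrite(f"pics/{n}0.png",p[:,:,::-1]); print(viewer.camera_params(n))
print(bot.pinch_z,bot.state())
E
```

```text
pics
{'fx': 541.189158774165, 'fy': 541.189158774165, 'cx': 312.7084556979753, 'cy': 241.1760203870645, 'position': array([ 0.48408051, -0.01891881,  0.99273498]), 'attitude': array([ 0.05264335, -0.69517185,  0.71542339, -0.04619694])}
{'fx': 464.46461310035767, 'fy': 464.46461310035767, 'cx': 315.0334160816453, 'cy': 246.32923336709501, 'position': array([1.0678656 , 0.14798196, 0.71452749]), 'attitude': array([-0.1752747 ,  0.56297884,  0.77229772, -0.23641033])}
0.0187 {'clock': 0.1, 'joint_positions': array([ 9.86663239e-01,  3.81104299e-01,  1.29816639e+00,  6.63742427e-06,
        1.46362155e+00, -2.15326583e-01]), 'joint_velocities': array([-1.27902766e-04, -1.76807830e-03, -2.73746143e-03, -8.02397454e-05,
        1.27307147e-03, -8.52801178e-04]), 'effort': array([ 4.11442219e-03, -4.38649535e+01, -2.24911827e+01,  7.15087191e-02,
        3.41797562e-02, -8.55977305e-05]), 'tcp_pos': array([0.19814297, 0.51278826, 0.23821885]), 'tcp_rot': array([-2.55918514e-04,  1.83360248e-01,  9.83045572e-01, -5.97282275e-04]), 'contact_force': array([-0.43693942,  1.53678923, -0.41406949]), 'ft_torque': array([ 0.02115099, -0.02400873, -0.02538561]), 'gripper_force': 0.0, 'width': 0.9972754515053341}
```

View pics/top0.png

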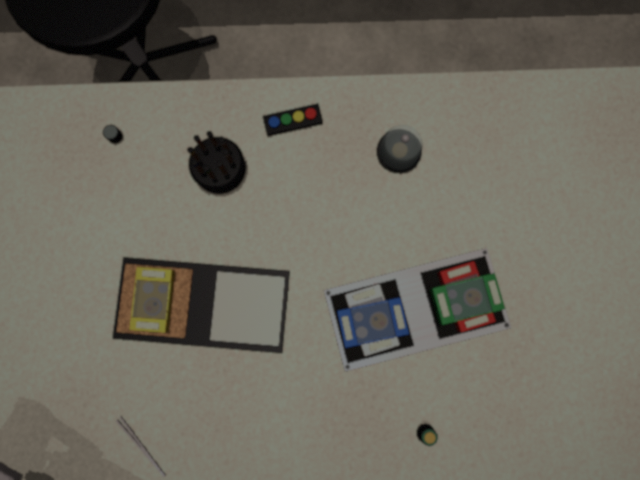

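View pics/scene0.png

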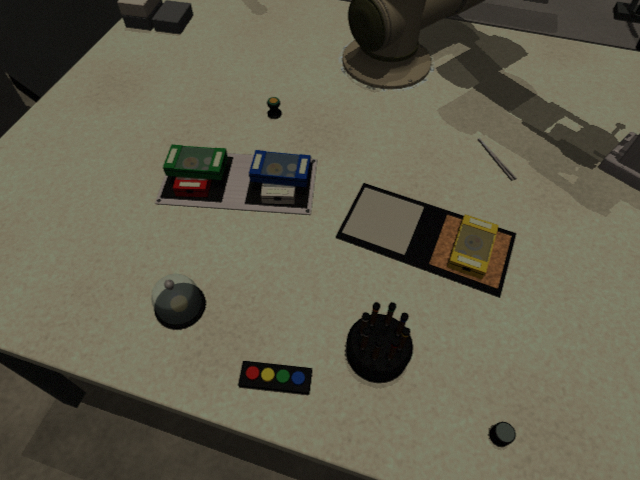

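The top view shows yellow on the cork at (152,300), the grey side pad at (248,308), green on red at (467,298) and blue on white at (374,322). The dome is at (399,150) and the stand at (217,165). The scene view agrees. Next I'll measure poses from colour and depth.

```bash
cat > h.py <<'E'
import numpy as np, cv2
from scipy.spatial.transform import Rotation as R
from cell import bot,eoat,ik,viewer
def rays(name):
    c=viewer.camera_params(name); q=c["attitude"]; M=R.from_quat([q[1],q[2],q[3],q[0]]).as_matrix()
    return c,M
def onplane(name,uv,z):
    c,M=rays(name); uv=np.atleast_2d(uv).astype(float)
    d=np.c_[(uv[:,0]-c["cx"])/c["fx"],(uv[:,1]-c["cy"])/c["fy"],np.ones(len(uv))]@M.T
    p=c["position"]; return p+d*((z-p[2])/d[:,2])[:,None]
def cloud(name,dep):
    c,M=rays(name); v,u=np.mgrid[:480,:640]
    return (np.dstack([(u-c["cx"])/c["fx"]*dep,(v-c["cy"])/c["fy"]*dep,dep])@M.T)+c["position"]
HUE={"red":(0,8),"yellow":(22,34),"green":(45,85),"blue":(105,125)}
def mask(img,col):
    h=cv2.cvtColor(img,cv2.COLOR_RGB2HSV); lo,hi=HUE[col]
    m=(h[...,0]>=lo)&(h[...,0]<=hi)
    if col=="red": m|=h[...,0]>=172
    return m&(h[...,1]>110)&(h[...,2]>40)
def rect(pts):
    """min-area rect of metric xy points -> centre, long size, short size, long-axis angle deg"""
    r=cv2.minAreaRect((pts[:,:2]*1000).astype(np.float32)); b=cv2.boxPoints(r)
    e=[b[1]-b[0],b[2]-b[1]]; e.sort(key=np.linalg.norm)
    return np.array(r[0]),np.linalg.norm(e[1]),np.linalg.norm(e[0]),np.degrees(np.arctan2(e[1][1],e[1][0]))%180
def bigs(m,amin,amax,box=None):
    n,l,s,c=cv2.connectedComponentsWithStats(m.astype(np.uint8))
    return [(l==i,c[i]) for i in range(1,n) if amin<s[i,4]<amax]
E
python3 - <<'E'
from h import *
np.set_printoptions(precision=1,suppress=True)
for n in("top","scene"):
    im,d=viewer.grab_frame(n); P=cloud(n,d); ok=d>0
    print(n)
    for c,z in(("green",.057),("blue",.057),("red",.032),("yellow",.032)):
        m=mask(im,c)&ok&(P[...,0]<.62)&(P[...,2]>.005)&(P[...,2]<.08)
        t=m&(abs(P[...,2]-z)<.006)
        v,u=np.nonzero(t)
        print(c,m.sum(),t.sum(),"zmed",np.median(P[t][:,2])*1e3,*rect(onplane(n,np.c_[u,v],z)))
        # labels: bright unsaturated blobs close to the top plane near the mask hull
        hull=np.zeros((480,640),np.uint8); cv2.fillConvexPoly(hull,cv2.convexHull(np.c_[u,v].astype(np.int32)),1)
        h=cv2.cvtColor(im,cv2.COLOR_RGB2HSV)
        lab=(hull>0)&(h[...,1]<90)&(h[...,2]>120)
        for b,cc in bigs(lab,20,900): print("   lab",b.sum(),cc,onplane(n,cc,z)[0]*1e3)
    # pads/boards
    h=cv2.cvtColor(im,cv2.COLOR_RGB2HSV)
    dark=(h[...,2]<60)&ok&(P[...,2]<.02)&(P[...,0]<.66)&(P[...,0]>.2)&(abs(P[...,1])<.5)
    for b,cc in bigs(cv2.morphologyEx(dark.astype(np.uint8),cv2.MORPH_OPEN,np.ones((3,3))),600,50000):
        v,u=np.nonzero(b); print("dark",b.sum(),cc,*rect(onplane(n,np.c_[u,v],.004)),"z7",rect(onplane(n,np.c_[u,v],.007))[0])
E
```

```text
top
green 470 448 zmed 57.60035674310332 [ 508.7 -274.4] 110.42265 63.90889 102.212494
   lab 88 [494.1 291.5] [ 519.5 -321.2   57. ]
   lab 96 [443.  304.5] [ 499.8 -232.3   57. ]
blue 636 594 zmed 57.53058778895603 [ 473.  -109.9] 112.37899 63.960003 100.45766
   lab 90 [398.7 316.3] [ 481.9 -155.5   57. ]
   lab 90 [346.6 327.4] [465.7 -65.9  57. ]
red 642 548 zmed 32.535453818545726 [ 513.3 -280.2] 112.4658 65.19767 15.850453
   lab 131 [458.6 271.4] [ 557.8 -269.2   32. ]
   lab 123 [476.5 320.9] [ 470.2 -294.7   32. ]
yellow 872 764 zmed 32.03859427381445 [431.7  46.2] 589.5204 121.20635 68.28235
   lab 143 [152.7 273.3] [570.1 274.8  32. ]
   lab 146 [146.9 325. ] [479.2 283.9  32. ]
dark 3389 [201.5 306.7] [513.6 194.5] 306.14767 146.97815 83.577614 z7 [513.5 193.8]
dark 695 [437.1 302.2] [ 504.4 -238.3] 121.51488 38.576317 11.879777 z7 [ 504.4 -237.6]
scene
green 385 376 zmed 55.75935698533152 [ 513.2 -274.8] 110.48959 64.26225 102.5548
   lab 49 [171.7 155.1] [ 520.6 -320.9   57. ]
   lab 50 [217.1 158.2] [ 500.8 -232.1   57. ]
blue 414 414 zmed 55.90700900925116 [ 477.7 -109.3] 110.8163 64.97658 100.05547
   lab 51 [256.8 161. ] [ 483.8 -155.3   57. ]
   lab 53 [302.9 165.1] [466.4 -66.1  57. ]
red 230 222 zmed 30.976182769345108 [ 557.4 -268.5] 62.68172 28.858294 104.55126
   lab 46 [188.9 183.7] [ 559.5 -270.1   32. ]
yellow 1199 1156 zmed 30.26209007627595 [433.3  46.3] 591.84534 124.8962 67.71395
   lab 69 [480.8 223. ] [481.  284.5  32. ]
   lab 88 [469.1 261.1] [571.6 274.5  32. ]
dark 957 [199.6 188.6] [ 516.3 -279.6] 124.29897 124.09209 103.18856 z7 [ 518.6 -277.8]
dark 831 [276.9 197. ] [ 509.9 -106.5] 125.04349 61.805744 105.041275 z7 [ 512.3 -105.4]
dark 3345 [421.3 242.5] [517.9 194. ] 308.3544 151.59598 83.50353 z7 [520.2 193.8]
```

Run:
```python
from h import *
np.set_printoptions(precision=1,suppress=True)
for n in("top","scene"):
    im,d=viewer.grab_frame(n); P=cloud(n,d); h=cv2.cvtColor(im,cv2.COLOR_RGB2HSV); X,Y=P[...,0],P[...,1]
    w=(d>0)
    if n=="top": print("hsv board,bench,side",h[270,415],h[220,300],h[308,248])
    else: print("hsv board,bench,side",h[180,238],h[230,250],h[220,380])
    def show(name,m,z,amin=500):
        for b,cc in bigs(cv2.morphologyEx(m.astype(np.uint8),cv2.MORPH_OPEN,np.ones((3,3))),amin,60000):
            v,u=np.nonzero(b); print(n,name,b.sum(),cc,*rect(onplane(n,np.c_[u,v],z)))
    mat=(X>.4)&(X<.62)&(Y>.03)&(Y<.37)&w
    show("side",mat&(h[...,2]>100)&(h[...,1]<90)&(Y>.03)&(Y<.18)&(X>.435)&(X<.575),.007)
    show("cork",mat&(h[...,0]<20)&(h[...,1]>80)&(h[...,2]>50)&(Y>.2),.007)
    # board: bluish-grey (not warm bench) closed together with what stands on it
    b=w&(X>.37)&(X<.68)&(Y<0)&(Y>-.42)&((h[...,0]>100)&(h[...,0]<170)&(h[...,2]>90)&(h[...,1]<80)&(P[...,2]<.02))
    v,u=np.nonzero(b); print(n,"board",b.sum(),*rect(onplane(n,np.c_[u,v],.004)))
    bl=w&(X>.37)&(X<.68)&(Y<0)&(Y>-.42)&(h[...,2]<60)&(P[...,2]<.02)
    v,u=np.nonzero(bl); Q=onplane(n,np.c_[u,v],.007)
    for s,k in(("qR",Q[:,1]<-.19),("qW",Q[:,1]>-.18)): print(n,s,k.sum(),*rect(Q[k]))
    crop=im[235:380,310:525] if n=="top" else im[135:225,140:330]
    cv2.imwrite(f"pics/c_{n}.png",cv2.resize(cv2.convertScaleAbs(crop[:,:,::-1],alpha=1.3),None,fx=3.5,fy=3.5))
```

```text
hsv board,bench,side [ 13  14 128] [ 26  30 129] [ 30  20 128]
top side 4601 [247.2 308.4] [504.2 110.2] 122.86731 122.84719 173.68948
top cork 2338 [157.4 302.5] [523.5 279. ] 127.81493 127.387665 173.81628
top board 76 [ 471.  -112.6] 136.18213 129.85806 12.291547
top qR 1061 [ 510.1 -280. ] 128.39355 122.79703 12.774362
top qW 950 [ 475.9 -113.1] 121.15704 120.65793 12.63083
hsv board,bench,side [ 12  39 119] [ 30  45 125] [ 20  58 106]
scene side 3114 [383.5 220.2] [507.7 110. ] 120.50662 120.45684 173.56493
scene cork 882 [445.2 242.6] [521.7 231.3] 125.68248 39.371353 179.71944
scene cork 968 [493.2 261.9] [529.1 300.2] 123.5675 80.86116 173.49017
scene board 1 [ 422.6 -194. ] 0.0 0.0 0.0
scene qR 983 [ 531.9 -275.4] 141.64156 134.49487 110.4183
scene qW 904 [ 487.2 -120.3] 148.08566 146.52473 102.94656
```

View pics/c_top.png

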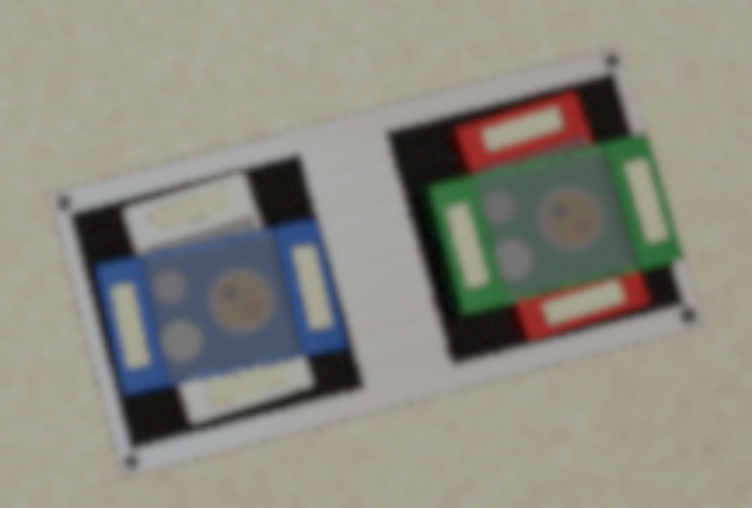

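The crop shows the board's four screws at crop pixels (64,202), (612,61), (688,315) and (130,461), with green crosswise on red on the right. I'll get the board frame from these and check reachability.

```bash
cat >> h.py <<'E'
def down(a):
    """tool down, closing axis (tool y) at angle a (deg) in the world; quaternion wxyz"""
    a=np.radians(a); y=np.array([np.cos(a),np.sin(a),0]); z=np.array([0,0,-1.]); x=np.cross(y,z)
    q=R.from_matrix(np.c_[x,y,z]).as_quat(); return np.array([q[3],*q[:3]])
E
python3 - <<'E'
from h import *
np.set_printoptions(precision=2,suppress=True)
px=np.array([[64,202],[612,61],[688,315],[130,461]])/3.5+[310,235]-.36
s=onplane("top",px,.004)[:,:2]*1e3; c=s.mean(0); L=(s[1]+s[2]-s[0]-s[3])/2; W=(s[0]+s[1]-s[2]-s[3])/2
u=L/np.linalg.norm(L); print("centre",c,"len",np.linalg.norm(L),np.linalg.norm(W),"ang",np.degrees(np.arctan2(L[1],L[0])),np.degrees(np.arctan2(W[1],W[0])),"pads",c+85*u,c-85*u)
for n,p,a in(("green",(.510,-.276),12.5),("red",(.514,-.2815),106),("yel",(.525,.279),84),("side",(.505,.110),-6.3),("side",(.505,.110),83.7)):
    for k in(0,180,-180):
        for z in(.01,.16):
            q=ik([*p,z],down(a+k)); print(n,a+k,z,None if q is None else np.array(q))
E
```

```text
centre [ 495.04 -196.23] len 296.52959969181745 135.7134376306231 ang -77.23634352101976 12.533782779166415 pads [ 513.82 -279.13] [ 476.26 -113.33]
green 12.5 0.01 [-0.7   0.69  1.5  -0.    0.96 -0.92]
green 12.5 0.16 [-0.7   0.5   1.34 -0.    1.3  -0.92]
green 192.5 0.01 [-0.7   0.69  1.5  -0.    0.96  2.22]
green 192.5 0.16 [-0.7   0.5   1.34 -0.    1.3   2.22]
green -167.5 0.01 [-0.7   0.69  1.5  -0.    0.96  2.22]
green -167.5 0.16 [-0.7   0.5   1.34 -0.    1.3   2.22]
red 106 0.01 [-0.7   0.69  1.48 -0.    0.97 -2.55]
red 106 0.16 [-0.7   0.51  1.32 -0.    1.31 -2.55]
red 286 0.01 [-0.7   0.69  1.48 -0.    0.97  0.59]
red 286 0.16 [-0.7   0.51  1.32 -0.    1.31  0.59]
red -74 0.01 [-0.7   0.69  1.48 -0.    0.97  0.59]
red -74 0.16 [-0.7   0.51  1.32 -0.    1.31  0.59]
yel 84 0.01 [ 0.29  0.7   1.45 -0.    0.99 -1.18]
yel 84 0.16 [ 0.29  0.52  1.3  -0.    1.32 -1.18]
yel 264 0.01 [ 0.29  0.7   1.45 -0.    0.99  1.97]
yel 264 0.16 [ 0.29  0.52  1.3  -0.    1.32  1.97]
yel -96 0.01 [ 0.29  0.7   1.45 -0.    0.99  1.97]
yel -96 0.16 [ 0.29  0.52  1.3  -0.    1.32  1.97]
side -6.3 0.01 [-0.01  0.61  1.68 -0.    0.85  0.1 ]
side -6.3 0.16 [-0.01  0.4   1.52 -0.    1.23  0.1 ]
side 173.7 0.01 None
side 173.7 0.16 None
side -186.3 0.01 None
side -186.3 0.16 None
side 83.7 0.01 [-0.01  0.61  1.68 -0.    0.85 -1.48]
side 83.7 0.16 [-0.01  0.4   1.52 -0.    1.23 -1.48]
side 263.7 0.01 [-0.01  0.61  1.68 -0.    0.85  1.67]
side 263.7 0.16 [-0.01  0.4   1.52 -0.    1.23  1.67]
side -96.3 0.01 [-0.01  0.61  1.68 -0.    0.85  1.67]
side -96.3 0.16 [-0.01  0.4   1.52 -0.    1.23  1.67]
```

```bash
cat >> h.py <<'E'
ZT=.15
def pick(x,y,a,under):
    o=down(a); bot.reach([x,y,ZT],o); eoat.grip(1.0,40)
    bot.move_linear([x,y,under+.02],feed=.15)
    g=bot.move_linear([x,y,under+.0025],feed=.04,guard=10)
    t=bot.state(); eoat.grip(0.0,40); s=bot.state()
    print("pick guard",g,"tcp",t["tcp_pos"].round(4),"width",round(s["width"]*88,1),"F",round(s["gripper_force"],1),"t",round(s["clock"],1))
    bot.move_linear([x,y,ZT],feed=.1)
    print("  held",round(bot.state()["width"]*88,1),bot.state()["contact_force"].round(1))
def place(x,y,a,under):
    bot.reach([x,y,ZT],down(a))
    bot.move_linear([x,y,under+.012],feed=.12); bot.wait(.2)
    g=bot.move_linear([x,y,under-.001],feed=.012,guard=4)
    t=bot.state(); eoat.grip(1.0); 
    print("place guard",g,"tcp",t["tcp_pos"].round(4),t["contact_force"].round(1),"t",round(t["clock"],1))
    bot.move_linear([x,y,ZT],feed=.12)
def labels(n,col,z,xy,save=None):
    im,d=viewer.grab_frame(n); P=cloud(n,d); near=np.hypot(P[...,0]-xy[0],P[...,1]-xy[1])<.085
    v,u=np.nonzero(mask(im,col)&near&(abs(P[...,2]-z)<.008))
    hull=np.zeros((480,640),np.uint8); cv2.fillConvexPoly(hull,cv2.convexHull(np.c_[u,v].astype(np.int32)),1)
    h=cv2.cvtColor(im,cv2.COLOR_RGB2HSV)
    L=[onplane(n,cc,z)[0][:2]*1e3 for b,cc in bigs((hull>0)&(h[...,1]<90)&(h[...,2]>120),25,400)]
    e=L[0]-L[-1]; print(n,col,len(L),"mid",np.mean(L,0).round(1),"sep",np.linalg.norm(e).round(1),"ang",(np.degrees(np.arctan2(e[1],e[0]))%180).round(1))
    if save: cv2.imwrite(save,im[:,:,::-1])
E
python3 - <<'E'
from h import *
pick(.5103,-.2766,12.5,.032)
place(.505,.110,-6.3,.007)
for n in("top","scene"):
    labels(n,"green",.032,(.505,.11)); labels(n,"red",.032,(.514,-.281),f"pics/{n}1.png")
E
```

```text
pick guard False tcp [ 0.5103 -0.2766  0.0344] width 63.2 F 40.0 t 5.4
  held 63.9 [-0.2  0.2 -1.9]
place guard True tcp [0.505  0.11   0.0096] [-0.9 -0.3  5.5] t 10.3Traceback (most recent call last):
  File "<stdin>", line 5, in <module>
  File "h.py", line 54, in labels
    e=L[0]-L[-1]; print(n,col,len(L),"mid",np.mean(L,0).round(1),"sep",np.linalg.norm(e).round(1),"ang",(np.degrees(np.arctan2(e[1],e[0]))%180).round(1))
      ~^^^
IndexError: list index out of range
```

```bash
sed -i 's/    e=L\[0\]/    if save: cv2.imwrite(save,im[:,:,::-1])\n    if len(L)<2: print(n,col,"labels seen:",L); return\n    e=L[0]/; ' h.py
python3 - <<'E'
from h import *
bot.reach([.36,-.06,.2],down(12.5))
for n in("top","scene"):
    labels(n,"green",.032,(.505,.11),f"pics/{n}1.png"); labels(n,"red",.032,(.514,-.281)); labels(n,"yellow",.032,(.525,.279))
print(bot.state()["clock"])
E
```

```text
top green 2 mid [503.  110.1] sep 90.9 ang 83.7
top red 2 mid [ 514.  -281.9] sep 91.0 ang 16.1
top yellow 2 mid [524.5 279.2] sep 91.1 ang 174.4
scene green 2 mid [505.4 109.7] sep 91.3 ang 83.5
scene red 2 mid [ 516.4 -281.9] sep 90.4 ang 15.1
scene yellow 2 mid [526.6 278.8] sep 91.2 ang 174.4
13.4667
```

View pics/top1.png

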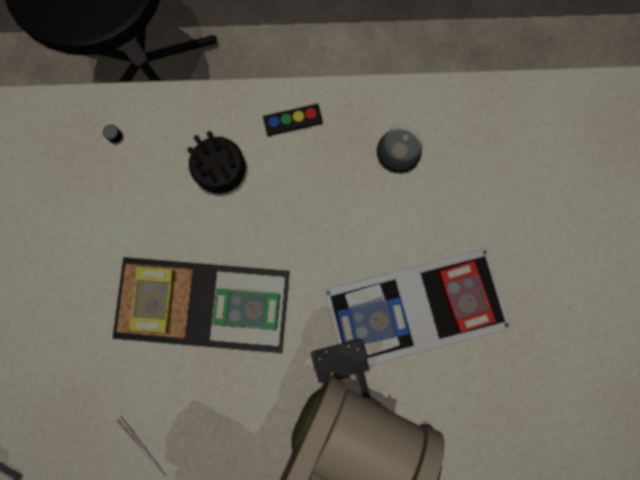

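Green is at (248,310) on the side pad and red is now uncovered at (470,297). The top camera reads about 2 mm low in x and the scene camera is near true, so I'll correct for that. Next is red onto green.

Run:
```python
from h import *
pick(.516,-.2819,-74,.007)
place(.505,.110,-96.3,.032)
bot.reach([.36,-.06,.2],down(-74))
for n in("top","scene"):
    labels(n,"red",.057,(.505,.11),f"pics/{n}2.png")
    labels(n,"yellow",.032,(.525,.279))
    im,d=viewer.grab_frame(n); P=cloud(n,d); h=cv2.cvtColor(im,cv2.COLOR_RGB2HSV)
    m=(h[...,2]<60)&(d>0)&(abs(P[...,0]-.515)<.085)&(abs(P[...,1]+.279)<.085)&(P[...,2]<.02)
    for b,cc in bigs(m,800,9000): v,u=np.nonzero(b); print(n,"qpad",b.sum(),*rect(onplane(n,np.c_[u,v],.007)),"centroid",onplane(n,cc,.007)[0]*1e3)
print(bot.state()["clock"])
```

```text
pick guard False tcp [ 0.516  -0.2819  0.0094] width 63.7 F 40.0 t 16.9
  held 63.6 [ 0.8 -0.2 -1.6]
place guard True tcp [0.505  0.11   0.0346] [-0.5 -0.3  4.9] t 21.9
top red 2 mid [502.9 110.3] sep 91.3 ang 173.5
top yellow 2 mid [524.5 279.1] sep 91.1 ang 174.3
top qpad 4477 [ 513.60021973 -278.83203125] 121.054306 120.91299 102.80677 centroid [ 513.03231189 -278.94912903    7.        ]
scene red 2 mid [504.8 110.5] sep 91.0 ang 173.6
scene yellow 2 mid [526.6 278.7] sep 91.0 ang 174.3
scene qpad 2718 [ 514.90289307 -279.52105713] 131.13184 125.524475 13.188586 centroid [ 520.14791611 -276.99364135    7.        ]
24.7917
```

View pics/scene2.png

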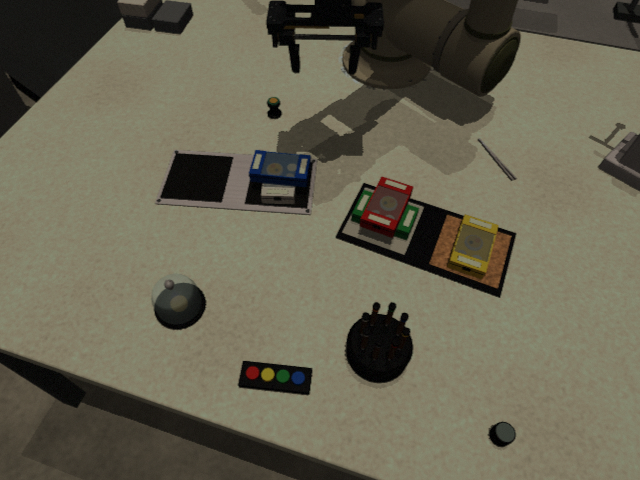

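Red sits level and crosswise on green at (388,205) in the scene view, and the red's queue pad is empty. Next is yellow to the queue, then red to the cork, with a check after.

Run:
```python
from h import *
pick(.5264,.2789,-95.7,.007)
place(.5153,-.2792,-77,.007)
pick(.505,.110,-96.3,.032)
place(.5253,.2789,-96,.007)
bot.reach([.36,.1,.2],down(-6.3))
for n in("top","scene"):
    labels(n,"yellow",.032,(.515,-.279),f"pics/{n}3.png")
    labels(n,"red",.032,(.525,.279)); labels(n,"green",.032,(.505,.11))
print(bot.state()["clock"])
```

```text
pick guard False tcp [0.5264 0.2789 0.0094] width 63.6 F 40.0 t 28.5
  held 63.7 [-0.8 -0.5 -2.3]
place guard True tcp [ 0.5153 -0.2792  0.0096] [-0.9  0.5  6.1] t 34.2
pick guard False tcp [0.505  0.11   0.0344] width 63.7 F 40.0 t 39.6
  held 63.4 [-0.2 -0.5 -1.7]
place guard True tcp [0.5252 0.2789 0.0096] [-0.3 -0.7  5. ] t 43.9
top yellow 2 mid [ 513.4 -279.1] sep 91.2 ang 13.2
top red 2 mid [523.  279.8] sep 91.4 ang 173.9
top green 2 mid [505.  109.9] sep 91.1 ang 85.9
scene yellow 2 mid [ 515.5 -279. ] sep 90.8 ang 13.1
scene red 2 mid [524.9 279.1] sep 91.0 ang 173.8
scene green 2 mid [509.3 109.2] sep 91.7 ang 88.3
47.7
```

View pics/scene3.png

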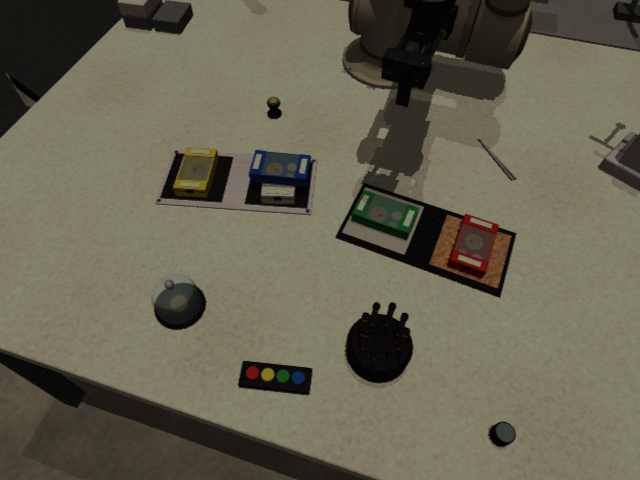

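Yellow (196,172) and red (474,245) are centred as intended. The green reading is disturbed by the arm's shadow, so I'll re-measure it with the arm aside before picking.

Run:
```python
from h import *
bot.reach([.36,-.06,.2],down(-6.3))
for n in("top","scene"): labels(n,"green",.032,(.505,.11))
```

```text
top green 2 mid [503.3 110. ] sep 91.0 ang 83.7
scene green 2 mid [505.3 109.7] sep 91.3 ang 83.9
```

Run:
```python
from h import *
pick(.505,.110,-6.3,.007)
place(.5112,-.2768,12.5,.032)
bot.reach([.34,.08,.25],down(12.5))
for n in("top","scene"):
    labels(n,"green",.057,(.511,-.277),f"pics/{n}4.png"); labels(n,"yellow",.032,(.515,-.279)); labels(n,"blue",.057,(.475,-.11)); labels(n,"red",.032,(.525,.279))
print(bot.state()["clock"],bot.state()["width"])
```

```text
pick guard False tcp [0.505  0.11   0.0094] width 63.3 F 40.0 t 51.6
  held 63.5 [ 0.6 -0.5 -0.9]
place guard True tcp [ 0.5112 -0.2768  0.0346] [-0.3  1.4  4.2] t 56.6
top green 2 mid [ 509.7 -277.3] sep 91.2 ang 102.4
top yellow 2 mid [ 513.4 -279.1] sep 91.2 ang 12.9
top blue 2 mid [ 474.1 -110.8] sep 91.1 ang 100.3
top red 2 mid [523.  280.1] sep 91.4 ang 173.7
scene green 2 mid [ 511.2 -277. ] sep 90.7 ang 102.6
scene yellow labels seen: [array([ 559.64038973, -268.5753622 ])]
scene blue 2 mid [ 475.4 -110.6] sep 90.9 ang 100.6
scene red 2 mid [524.8 278.9] sep 91.0 ang 173.9
60.2167 0.9963401919020807
```

View pics/top4.png

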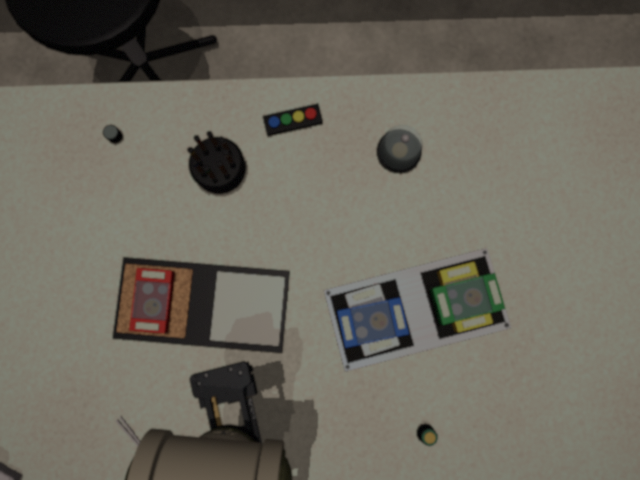

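View pics/scene4.png

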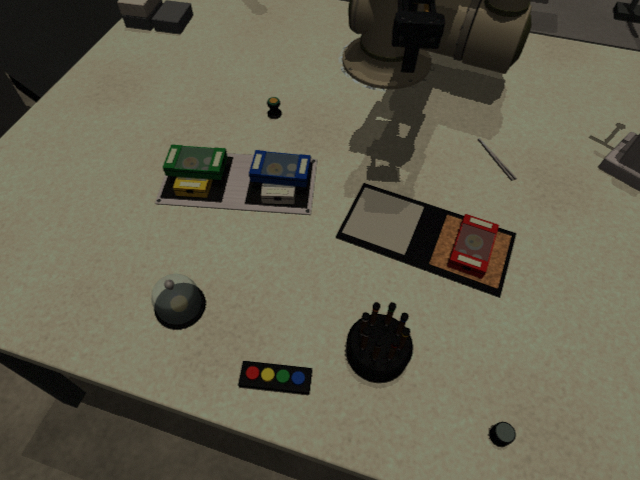

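Both views show red alone on the cork (152,300 in the top view), green crosswise on yellow (467,298), and blue/white and the dome untouched. The arm is clear, so I'm handing it in.

```bash
python3 -c "
from cell import bot
print(bot.finish_job())"
```

```text
the job is handed in; nothing more can be done
None
```

The job is handed in: red is centred on the cork pad, yellow is centred on red's old queue pad, and green is back crosswise on top at its old spot, within about 1 mm by the cameras. The blue/white stack and the dome were left alone, and it took about 60 s of the 112 s allowed.

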